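# Restock the tea box and scan it

## Task

Slide the flush lid of the tea box fully open by pressing on it, stand every tea tin from the shelf upright in the box's bay, and slide the lid fully shut again. Then take the scanner from its cork mat, aim its window squarely at the middle of the striped label on the box's sloped end from 5 to 12 cm away, hold it still there for three seconds, and lay the scanner back flat on the mat. Leave the kettle, teapot, bowls and scoop where they are.

Things in the scene. Friction and masses are not known exactly. Their poses are not given: they have to be found in the camera images.
- tea_box: Fixed wooden box, 166 mm wide (its x), main part 324 mm long (its y, from -162 to +162) and 78 mm high, walls 8 mm. The half at +y is the storage bay, the half at -y a closed deck; the sloped label face, at 45 degrees, runs down from the -y end to y = -232. Origin: centre of the underside of the main part; z up; the shelf's top lies at world z = 0.016.
- bay_floor (a point): Centre of the bay's inner floor, 8 mm above the box's underside; axes as the box's. The bay is 150 by 150 mm inside and 62 mm deep under the lid: room for four tins, two by two, standing.
- lid (a joint): Travel of the flush plywood lid in m: 0 shut over the bay, 0.15 fully open (then it lies over the deck). It slides along the box's -y as it opens. About 1.2 N of rail friction; it stays where it is left. It can hardly be pushed except by pressing down on it with shut fingertips, some 5 to 20 N, and moving along.
- lid_mid (a point): Centre of the top face of the lid, moving with it. The lid is 150 by 150 mm, 8 mm thick, its top level with the box's rims, 78 mm above the box's underside.
- label (a point): Middle of the striped paper label, 70 by 56 mm, on the 45 degree sloped face at the box's -y end, 37 mm above the box's underside. Its x axis points straight out of the face (up and along the box's -y), its y axis is the box's x.
- scanner: Grey hand scanner lying flat, 180 g: straight body 36 mm wide (y) and 30 mm high, reaching from x = -75 to x = +35, then a head at +x, 40 mm wide, up to 43 mm high, reaching to x = 71. Origin: on its underside, its height zero when flat on the mat; x points along it to the head. Take it across the body, from above, near x = -15.
- window (a point): The scanner's dark window in the underside of its head, at x = 60, z = 16.5 mm of the scanner. Its x axis is the scanning direction, forward and 45 degrees down when the scanner is level; its y axis is the scanner's y.
- mat: Fixed cork mat, 200 mm (x) by 110 mm (y), 4 mm thick, where the scanner lies at the start. Origin: centre of its underside.
- tin0: Round aluminium tea tin standing upright, 60 mm diameter, body 30 mm high, with a dark wooden knob in the middle of its top, 18 mm diameter and 22 mm high (52 mm high in all, 120 g). Origin: centre of its underside. Two to four of the four tins are there; the others are absent.
- tin1: Round aluminium tea tin standing upright, 60 mm diameter, body 30 mm high, with a dark wooden knob in the middle of its top, 18 mm diameter and 22 mm high (52 mm high in all, 120 g). Origin: centre of its underside. Two to four of the four tins are there; the others are absent.
- tin2: Round aluminium tea tin standing upright, 60 mm diameter, body 30 mm high, with a dark wooden knob in the middle of its top, 18 mm diameter and 22 mm high (52 mm high in all, 120 g). Origin: centre of its underside. Two to four of the four tins are there; the others are absent.
- tin3: Round aluminium tea tin standing upright, 60 mm diameter, body 30 mm high, with a dark wooden knob in the middle of its top, 18 mm diameter and 22 mm high (52 mm high in all, 120 g). Origin: centre of its underside. Two to four of the four tins are there; the others are absent.
- kettle: Steel kettle, 156 mm diameter, 155 mm high, with a side handle reaching 120 mm from the middle; leave alone. Origin: centre of underside.
- teapot: Cream teapot, 132 mm diameter, 115 mm high; leave alone. Origin: centre of underside.
- bowl_a: White melamine bowl, 110 mm diameter, 45 mm high; leave alone.
- bowl_b: White melamine bowl, 90 mm diameter, 40 mm high; leave alone.
- scoop: Aluminium scoop, 140 mm long, 22 mm high; leave alone.
There are look-alikes about, which are no part of the job. What is shaped like the tin1 but turquoise is not meant.

How it is judged:
On the way, in this order (a step that is already met when the one before it is completed fails the run):
1. the lid is slid fully open (value of joint lid above 0.138 m), for 0.2 s.
2. every tin stands in the bay (x of tin0 in the frame of bay_floor between -0.05 and 0.05 m and y of tin0 in the frame of bay_floor between -0.05 and 0.05 m and z of each of tin0, tin1, tin2, tin3 in the frame of bay_floor below 0.008 m and angle between each of tin0, tin1, tin2, tin3's own z axis and vertical below 0.15 rad and x of tin1 in the frame of bay_floor between -0.05 and 0.05 m and y of tin1 in the frame of bay_floor between -0.05 and 0.05 m and x of tin2 in the frame of bay_floor between -0.05 and 0.05 m and y of tin2 in the frame of bay_floor between -0.05 and 0.05 m and x of tin3 in the frame of bay_floor between -0.05 and 0.05 m and y of tin3 in the frame of bay_floor between -0.05 and 0.05 m), for 0.3 s.
3. the lid is slid fully shut (value of joint lid below 0.006 m), for 0.3 s.
4. the scanner's window is aimed squarely at the middle of the label and held still for 2 s, lid shut: 35 to 140 mm away, sight line within 20 mm of the middle, within 0.35 rad of square-on (x of label in the frame of window between 0.035 and 0.14 m and y of label in the frame of window between -0.02 and 0.02 m and z of label in the frame of window between -0.02 and 0.02 m and angle between the x axis of window and the x axis of label, either way round below 0.35 rad and linear speed of scanner below 0.02 m/s and angular speed of scanner below 0.15 rad/s and value of joint lid below 0.008 m), for 2 s.
At the end, for the whole second after the job is handed in: Every tin stands upright on the bay's floor (tilt below 0.15 rad), the lid is within 8 mm of shut, and the scanner lies flat and at rest on the cork mat, its origin within 75 mm (mat's x) and 45 mm (mat's y) of the mat's centre (all of step 2 and value of joint lid below 0.008 m and x of scanner in the frame of mat between -0.075 and 0.075 m and y of scanner in the frame of mat between -0.045 and 0.045 m and z of scanner in the frame of mat below 0.009 m and angle between scanner's own z axis and vertical below 0.12 rad and linear speed of scanner below 0.02 m/s); the robot touches nothing.
It fails at once if the kettle, teapot, a bowl or the scoop is moved by more than 25 mm (distance of any of kettle, teapot, bowl_a, bowl_b, scoop from where it was at the start of the episode above 0.025 m).
Of tin0, tin1, tin2, tin3 only 2 to 4 are there at a start; the rules pass over those that are not, and their reading is None.
At some moment in a run one of tin0, tin1, tin2, tin3, scanner may be knocked a few centimetres aside while the robot is not near it.
It also fails if it takes over 210 s, if anything falls off the work surface, if the arm or the gripper's body presses on something with over 40 N, if the wrist force passes 120 N, or if a joint passes its speed limit or range.

## Robot

A 7-joint arm with a two-finger parallel gripper is mounted at the origin on the work surface. World frame = base frame: x ahead of the robot, y to its left, z up, the work surface at z = 0. Lengths are in m, angles in rad, forces in N, time in s.
With the tool pointing down it reaches from about 0.425 to 0.95 m from the base axis. Payload 4.7 kg.
Tool frame: the origin (TCP) lies on the centre line of the jaws, within the pads' length; the fingertips stand robot.nose_length ahead of it and the grasp point (between the pads) lies 8 mm behind it (robot.nose_length is the distance from the TCP to the fingertips, in m); z points along the fingers, x is the direction in which the jaws open and shut, and the axes are right-handed (so a half turn about z gives the same grasp; the last joint's range is limited). The gripper opens to 85 mm and grips with 20 to 120 N. Pads are 22 mm wide; open, the fingers measure 114 mm over their backs; the gripper's body (76 mm by 85 mm) begins 54 mm behind the grasp point. The pads swing forward as they close: fully open they stand 13 mm farther back than shut.
Start: joints at [-1.306, 0.469, -0.049, 1.532, 0.024, 1.141, -0.082], TCP at [0.195, 0.646, 0.242] pointing down, gripper open.
Joint ranges: [-2.59, 2.59], [-0.33, 1.99], [-1.39, 1.29], [0.1, 2.45], [-1.04, 4.18], [0.21, 1.99], [-2.66, 2.66]. Speed limits (rad/s): [2.57, 2.57, 3.14, 3.14, 3.14, 3.14, 3.14].

## Interface

Orientations are given as [roll, pitch, yaw] about the fixed x, y, z axes, in that order (R = Rz(yaw) Ry(pitch) Rx(roll)).
In Python, from plant import robot gives the robot as it stands. Calls block until the motion is done:
- robot.goto(position, orientation): joint-space move of the TCP to a pose.
- robot.move_straight(position, vel=0.15, attitude=None, contact_N=None): straight line of the TCP; attitude=None keeps the orientation; vel is the mean speed in m/s. With contact_N (N) it stops when the force on the tool has changed by that much, and returns True; else False.
- robot.move_joints(angles): joint-space move.
- robot.grip(opening, strength=None): opening from 0.0 (shut) to 1.0 (fully open); strength is the grip in N (None keeps the last); returns when the fingers have stopped.
- robot.sleep(seconds).
- robot.inverse_kinematics(position, orientation): joint angles nearest the present ones, or None.
- robot.sense(): the state.
- robot.grab_frame(name): name is "scene" or "top" or "wrist"; returns a dict with "image" (420x560x3 uint8, red, green, blue), "range_z" (420x560 float32, m along the optical axis (not along the pixel's ray), 0 where there is no reading), "fx", "fy", "cx", "cy" (pixels), "R" (3x3) and "t" (3): a world point X has camera coordinates R X + t. Camera axes: x right, y down, z forward; pixel columns grow to the right and rows downward; lengths in m; the calibration is good to about 2 mm. A picture is of the moment at which its call begins.
A pose or a line that the arm cannot do raises robot.IKError and nothing moves.
- robot.close_job(): hands the job in, once; it reports no verdict.
The state is a dict: "t": time; "joint_pos": joint angles; "joint_velocities": joint speeds; "effort": joint torques, N m; "tcp_pos": TCP position; "tcp_rot": TCP orientation; "wrist_force": force on the tool from outside, world axes, zero at the start; "torque": the same for the moment, N m; "opening": opening from 0.0 (shut) to 1.0 (fully open).
Only numpy, scipy, OpenCV 4.12 (cv2) and the standard library are available. Lean on these libraries where they do the work, as an engineer would, in place of code of your own. Each camera call takes 0.05 s, during which the arm holds its last target.

## Working session

There is one attempt and no reset: what is moved stays moved. The work goes in short steps, each a Python script; the robot and the scene stay as the last script left them, time stands still between calls to the robot, and variables do not carry over. Pictures are saved under pics/ and viewed, and the job is handed in when it is done.

```bash
ls; mkdir -p pics
python3 - <<'E'
from plant import robot
import cv2
s=robot.sense();print(s, robot.nose_length)
for n in ("scene","top","wrist"):
    f=robot.grab_frame(n);cv2.imwrite(f"pics/{n}0.png",f["image"][:,:,::-1])
    print(n,f["fx"],f["cx"],f["cy"],f["R"].round(3).tolist(),f["t"].round(3).tolist())
E
```

```text
pics
{'t': 0.0, 'joint_pos': array([-1.30590262,  0.46946429, -0.04860276,  1.53369198,  0.02410779,
        1.14099504, -0.08230176]), 'joint_velocities': array([-3.10673309e-04, -1.13173909e-03, -2.91952041e-04, -1.37483655e-03,
       -1.60572638e-03,  8.47508756e-04,  5.80116060e-06]), 'effort': array([-4.51092255e-04, -5.10296774e+01, -4.68535989e-02, -2.37714797e+01,
        1.06122752e-02,  7.41477212e-03, -3.61892916e-06]), 'tcp_pos': array([0.19529403, 0.64554427, 0.24124685]), 'tcp_rot': array([3.14151683e+00, 1.97119557e-03, 1.27704260e+00]), 'wrist_force': array([-0.33242022, -1.3754053 ,  0.12793784]), 'torque': array([-0.03971725, -0.01167538,  0.01587427]), 'opening': 0.997827590993892} 0.011
scene 472.7293062295584 284.2373262016273 209.76297857557054 [[-0.724, 0.689, 0.008], [0.454, 0.486, -0.746], [-0.519, -0.537, -0.665]] [0.369, -0.189, 1.845]
top 454.6265064651595 271.5261024272756 202.54156024846972 [[-0.017, -1.0, -0.017], [-0.993, 0.019, -0.114], [0.114, 0.015, -0.993]] [0.056, 0.523, 1.39]
wrist 374.5583491602118 278.6214442590972 207.78557100374397 [[0.29, 0.957, -0.002], [0.909, -0.274, 0.314], [0.3, -0.093, -0.949]] [-0.674, -0.042, 0.381]
```

View pics/scene0.png

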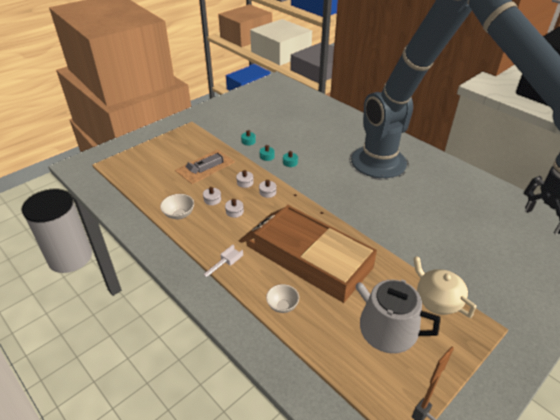

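View pics/top0.png

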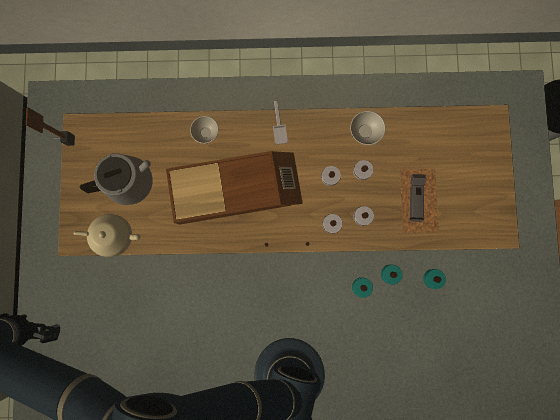

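```bash
cat > h.py <<'E'
from plant import robot
import numpy as np, cv2
from scipy.spatial.transform import Rotation as Ro
def pt(f,u,v,z):
    d=f["R"].T@np.array([(u-f["cx"])/f["fx"],(v-f["cy"])/f["fy"],1.]); c=-f["R"].T@f["t"]
    return c+d*(z-c[2])/d[2]
def px(f,X):
    p=f["R"]@np.asarray(X)+f["t"]; return f["fx"]*p[0]/p[2]+f["cx"], f["fy"]*p[1]/p[2]+f["cy"]
def cloud(f):
    Z=f["range_z"].astype(float); v,u=np.mgrid[:Z.shape[0],:Z.shape[1]]
    P=np.stack([(u-f["cx"])/f["fx"]*Z,(v-f["cy"])/f["fy"]*Z,Z],-1)
    W=(P-f["t"])@f["R"]; W[Z==0]=np.nan; return W
def save(f,n,crop=None,k=1):
    im=f["image"][:,:,::-1]
    if crop: u0,v0,u1,v1=crop; im=im[v0:v1,u0:u1]
    im=cv2.resize(im,None,fx=k,fy=k,interpolation=cv2.INTER_CUBIC); cv2.imwrite(f"pics/{n}.png",im)
E
python3 - <<'E'
from h import *
f=robot.grab_frame("top"); save(f,"topz1",(155,100,455,310),2.6)
W=cloud(f); im=f["image"].astype(int); hsv=cv2.cvtColor(f["image"],cv2.COLOR_RGB2HSV)
for p in [(331,150),(345,195),(200,190),(245,180),(331,170),(417,196)]: print(p,W[p[1],p[0]].round(4),hsv[p[1],p[0]])
m=((hsv[...,1]<60)&(hsv[...,2]>110)).astype(np.uint8); m[:150]=0;m[240:]=0;m[:,:310]=0;m[:,390:]=0
cs,_=cv2.findContours(m,cv2.RETR_EXTERNAL,cv2.CHAIN_APPROX_NONE)
for c in cs:
    if cv2.contourArea(c)>40:
        (u,v),r=cv2.minEnclosingCircle(c); print("tin",u,v,r,cv2.contourArea(c),pt(f,u,v,.046).round(4))
E
```

```text
(331, 150) [ 0.6916 -0.1455  0.0151] [ 16 145 114]
(345, 195) [ 0.5457 -0.1849  0.0159] [ 17 137 130]
(200, 190) [0.5587 0.2599 0.0961] [ 18 131 160]
(245, 180) [0.5884 0.1255 0.0839] [ 14 181  93]
(331, 170) [ 0.6215 -0.1401  0.043 ] [ 16  40 142]
(417, 196) [ 0.5346 -0.4016  0.0455] [15 61 75]
tin 331.9186096191406 223.2906951904297 9.659309387207031 261.5 [ 0.4551 -0.1373  0.046 ]
tin 363.2291564941406 215.625 9.91565990447998 263.5 [ 0.4769 -0.234   0.046 ]
tin 330.5 175.5 9.617792129516602 252.5 [ 0.6037 -0.1377  0.046 ]
tin 362.7272644042969 169.63636779785156 10.010435104370117 256.0 [ 0.6202 -0.2381  0.046 ]
```

View pics/topz1.png

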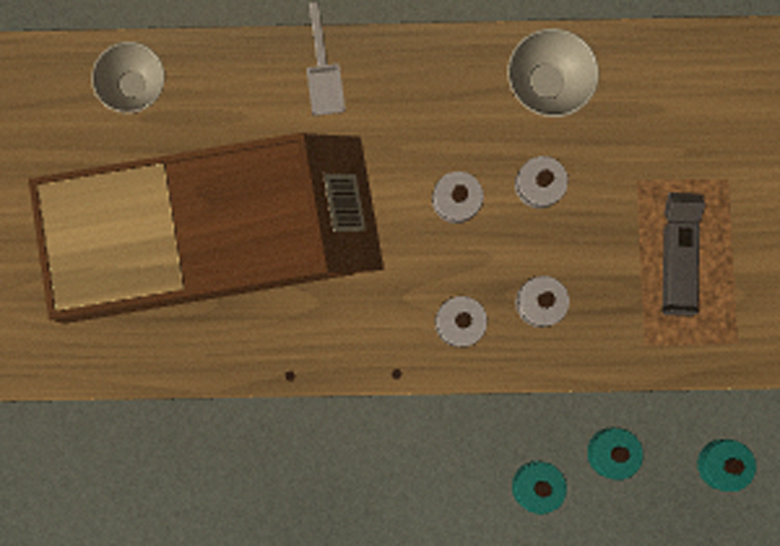

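Run:
```python
from h import *
f=robot.grab_frame("top");hsv=cv2.cvtColor(f["image"],cv2.COLOR_RGB2HSV)
W=cloud(f)
m=((hsv[...,2]>145)&(hsv[...,1]>90)).astype(np.uint8); m[:,:160]=0;m[:,240:]=0;m[:155]=0;m[230:]=0
m=cv2.morphologyEx(m,cv2.MORPH_OPEN,np.ones((3,3)))
c=max(cv2.findContours(m,cv2.RETR_EXTERNAL,cv2.CHAIN_APPROX_NONE)[0],key=cv2.contourArea)[:,0]
P=np.array([pt(f,u,v,.094)[:2] for u,v in c],np.float32)*1000
r=cv2.minAreaRect(P);print("lid",r,cv2.boxPoints(r).round(1).tolist())
# box from depth: main top z>.07
m=((W[...,2]>.075)&(W[...,2]<.11)).astype(np.uint8); m[:,:160]=0;m[:,310:]=0;m[:145]=0;m[230:]=0
m=cv2.morphologyEx(m,cv2.MORPH_OPEN,np.ones((3,3)))
c=max(cv2.findContours(m,cv2.RETR_EXTERNAL,cv2.CHAIN_APPROX_NONE)[0],key=cv2.contourArea)[:,0]
P=np.array([W[v,u,:2] for u,v in c],np.float32)*1000
P=np.array([pt(f,u,v,.094)[:2] for u,v in c],np.float32)*1000
r=cv2.minAreaRect(P);print("box",r,cv2.boxPoints(r).round(1).tolist())
# label
# scanner/mat
hm=((hsv[...,1]>150)).astype(np.uint8)
for n,m in {"mat":((hsv[...,0]<14)&(hsv[...,1]>110)).astype(np.uint8),"scan":((hsv[...,1]<95)&(hsv[...,2]<115)).astype(np.uint8)}.items():
    m[:,:390]=0;m[:,450:]=0;m[:160]=0;m[242:]=0
    if n=="mat": m=cv2.morphologyEx(m,cv2.MORPH_CLOSE,np.ones((5,5)))
    c=max(cv2.findContours(m,cv2.RETR_EXTERNAL,cv2.CHAIN_APPROX_NONE)[0],key=cv2.contourArea)[:,0]
    P=np.array([pt(f,u,v,.020 if n=="mat" else .05)[:2] for u,v in c],np.float32)*1000
    r=cv2.minAreaRect(P);print(n,r)
mm=(W[...,2]>.035);mm[:,:390]=0;mm[:,450:]=0;mm[:160]=0;mm[242:]=0
P=W[mm];print(P.min(0),P.max(0),np.median(P,0))
```

```text
lid ((584.2412109375, 273.0934143066406), (78.95279693603516, 146.82223510742188), 7.737722396850586) [[535.2000122070312, 340.5], [555.0, 195.0], [633.2000122070312, 205.6999969482422], [613.5, 351.20001220703125]]
box ((569.1791381835938, 185.93276977539062), (168.67735290527344, 336.95611572265625), 8.6168794631958) [[460.5, 339.8999938964844], [511.0, 6.699999809265137], [677.7999877929688, 32.0], [627.2999877929688, 365.1000061035156]]
mat ((462.82659912109375, -432.0050048828125), (81.0624771118164, 141.70169067382812), 44.255401611328125)
scan ((530.4940185546875, -399.12750244140625), (44.40632247924805, 145.21044921875), 83.45109558105469)
[ 0.45979133 -0.42678132  0.03505213] [ 0.6033695  -0.3784434   0.06455223] [ 0.53148919 -0.40028779  0.04973885]
```

Run:
```python
from h import *
yaw=0.15
for y in (yaw,yaw+np.pi,yaw-np.pi,yaw+np.pi/2,yaw-np.pi/2):
    q=robot.inverse_kinematics([.56,.25,.33],[np.pi,0,y]); print(y,None if q is None else np.round(q,2))
f=robot.grab_frame("wrist");s=robot.sense()
T=Ro.from_euler("xyz",s["tcp_rot"]).as_matrix();print(T.T@(-f["R"].T@f["t"]-s["tcp_pos"]), (f["R"]@T).round(3))
robot.goto([.53,.20,.36],[np.pi,0,np.pi/2+.15])
f=robot.grab_frame("wrist");save(f,"w1");print(robot.sense()["t"])
robot.goto([.47,-.35,.36],[np.pi,0,np.pi/2+.15])
f=robot.grab_frame("wrist");save(f,"w2");print(robot.sense()["t"])
```

```text
0.15 [-0.78  0.31  0.38  1.59 -0.12  1.26 -0.23]
3.291592653589793 [ 0.29  0.55 -1.17  1.53  0.51  1.4   2.37]
-2.991592653589793 [ 0.29  0.55 -1.17  1.53  0.51  1.4   2.37]
1.7207963267948965 [-0.57  0.3   0.11  1.58 -0.04  1.26  1.26]
-1.4207963267948966 [-0.97  0.34  0.64  1.6  -0.21  1.27 -1.71]
[-0.00029408 -0.08006792 -0.13167749] [[ 1.     0.     0.   ]
 [ 0.     0.949 -0.314]
 [-0.     0.314  0.949]]
2.4
4.4417
```

View pics/w1.png

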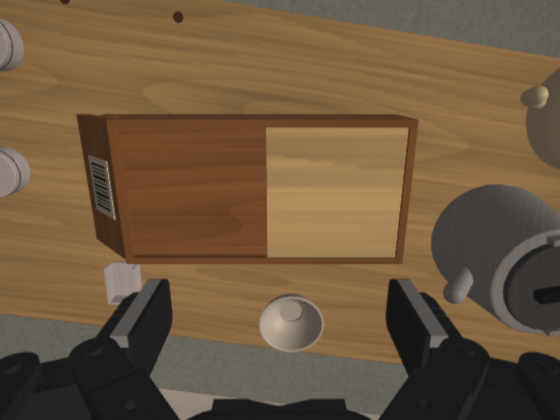

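View pics/w2.png

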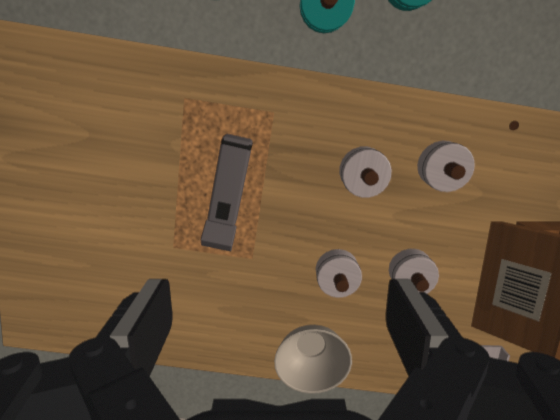

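Run:
```python
from h import *
f=robot.grab_frame("wrist");hsv=cv2.cvtColor(f["image"],cv2.COLOR_RGB2HSV); W=cloud(f)
for nm,(lo,hi),z,roi in [("scanner",((0,0,0),(180,90,130)),.05,(185,125,262,255))]:
    m=cv2.inRange(hsv,np.array(lo),np.array(hi)); k=np.zeros_like(m);k[roi[1]:roi[3],roi[0]:roi[2]]=1;m*=k
    c=max(cv2.findContours(m,cv2.RETR_EXTERNAL,cv2.CHAIN_APPROX_NONE)[0],key=cv2.contourArea)[:,0]
    r=cv2.minAreaRect(c);print(nm,r,cv2.boxPoints(r).tolist())
# scanner from depth
P=W.reshape(-1,3); roi=(P[:,2]>.04)&(P[:,0]>.43)&(P[:,0]<.64)&(P[:,1]<-.34)&(P[:,1]>-.48)
Q=P[roi];b=Q[Q[:,2]<.0535]; print(len(Q),b.mean(0),Q[Q[:,2]>.056].mean(0),cv2.minAreaRect((Q[:,:2]*1000).astype(np.float32)),cv2.minAreaRect((b[:,:2]*1000).astype(np.float32)), np.percentile(b[:,2],[10,50,90]))
# mat corners by reading: 
for u,v in [(183,99),(271,112),(252,257),(174,249)]: print(pt(f,u,v,.02).round(4))
for nm,u,v in [("t",367,173),("t",448,167),("t",340,274),("t",415,274)]: print(pt(f,u,v,.046).round(4))
robot.goto([.53,.20,.36],[np.pi,0,np.pi/2+.15])
f=robot.grab_frame("wrist");hsv=cv2.cvtColor(f["image"],cv2.COLOR_RGB2HSV); W=cloud(f)
print([hsv[v,u].tolist() for u,v in [(330,190),(200,190),(411,190),(330,100),(340,119)]])
m=cv2.inRange(hsv,np.array((0,0,0)),np.array((180,255,135)));
m=((hsv[...,2]>140)&(hsv[...,1]>80)).astype(np.uint8)
k=np.zeros_like(m);k[124:261,255:409]=1;m=cv2.morphologyEx(m*k,cv2.MORPH_OPEN,np.ones((3,3)))
c=max(cv2.findContours(m,cv2.RETR_EXTERNAL,cv2.CHAIN_APPROX_NONE)[0],key=cv2.contourArea)[:,0]
P=np.array([pt(f,u,v,.094)[:2] for u,v in c],np.float32)*1000
r=cv2.minAreaRect(P);print("lid",r,cv2.boxPoints(r).tolist())
for u,v in [(107,115),(417,119),(403,264),(128,264)]: print("box",pt(f,u,v,.094).round(4))
# label normal/centre via mask
m=((hsv[...,1]<70)&(hsv[...,2]>90)).astype(np.uint8);k=np.zeros_like(m);k[150:225,85:122]=1
c=max(cv2.findContours(cv2.morphologyEx(m*k,cv2.MORPH_CLOSE,np.ones((7,7))),cv2.RETR_EXTERNAL,cv2.CHAIN_APPROX_NONE)[0],key=cv2.contourArea)
print("label",cv2.minAreaRect(c)); (u,v)=cv2.minAreaRect(c)[0]; print(pt(f,u,v,.053), W[int(v),int(u)])
```

```text
scanner ((227.08474731445312, 191.94505310058594), (32.206844329833984, 114.1359634399414), 12.050785064697266) [[199.42161560058594, 244.3933868408203], [223.2507781982422, 132.7726287841797], [254.7478790283203, 139.49671936035156], [230.91871643066406, 251.1174774169922]]
20690 [ 0.5190833  -0.40495592  0.04977741] [ 0.47040456 -0.39211497  0.40520309] ((522.7337036132812, -402.8075866699219), (75.3466796875, 163.8603973388672), 69.96589660644531) ((531.128662109375, -406.10821533203125), (39.96333694458008, 145.0057830810547), 85.73829650878906) [0.04780186 0.05001474 0.051606  ]
[ 0.4265 -0.473   0.02  ]
[ 0.4254 -0.3656  0.02  ]
[ 0.6226 -0.3632  0.02  ]
[ 0.6268 -0.4709  0.02  ]
[ 0.4771 -0.2395  0.046 ]
[ 0.455  -0.1443  0.046 ]
[ 0.6168 -0.2441  0.046 ]
[ 0.6016 -0.1454  0.046 ]
[[17, 122, 177], [13, 163, 119], [13, 166, 109], [16, 130, 131], [13, 160, 99]]
lid ((556.5838623046875, 266.4127197265625), (148.04222106933594, 148.5003204345703), 8.685277938842773) [[472.19927978515625, 328.63372802734375], [494.62384033203125, 181.83631896972656], [640.9684448242188, 204.19171142578125], [618.5438842773438, 350.9891357421875]]
box [0.5076 0.015  0.094 ]
box [0.4644 0.3332 0.094 ]
box [0.6289 0.3605 0.094 ]
box [0.6766 0.0402 0.094 ]
label ((104.90540313720703, 186.93243408203125), (65.26641082763672, 16.27549934387207), 80.53767395019531)
[ 0.59959918 -0.00483471  0.053     ] [ 0.59745445 -0.00445499  0.05635169]
```

```bash
cat >> h.py <<'E'
BY=0.1516; B=np.array([.569,.188]); EX=np.array([np.cos(BY),np.sin(BY)]); EY=np.array([-np.sin(BY),np.cos(BY)])
def bx(x,y,z): p=B+x*EX+y*EY; return [p[0],p[1],z]
DOWN=lambda y:[np.pi,0,y]
def F(): return robot.sense()["wrist_force"].round(2)
def press(target):
    f0=robot.sense()["wrist_force"][2]
    p=robot.sense()["tcp_pos"]
    print("contact",robot.move_straight([p[0],p[1],p[2]-.05],vel=.03,contact_N=4)); 
    z=robot.sense()["tcp_pos"][2]; print("z",z,F())
    for i in range(12):
        d=robot.sense()["wrist_force"][2]-f0
        if d>target: break
        z-=.0008; robot.move_straight([p[0],p[1],z],vel=.02)
    print("pressed z",z,F(),f0)
    return z
E
python3 - <<'E'
from h import *
robot.grip(0.0)
robot.goto(bx(0,.079,.15),DOWN(np.pi/2+BY))
robot.move_straight(bx(0,.079,.115),vel=.1)
z=press(10); print(robot.sense()["tcp_pos"],robot.sense()["t"])
robot.move_straight(bx(0,.079-.05,z),vel=.06); print(robot.sense()["tcp_pos"],F(),robot.sense()["t"])
f=robot.grab_frame("top");save(f,"top2",(155,100,455,310),2.6)
E
```

```text
contact True
z 0.1051097286726117 [-1.11 -0.13  4.47]
pressed z 0.10350972867261171 [-4.65 -1.07 11.75] -0.07600541336055136
[0.55731437 0.26619315 0.10506589] 9.8333
[0.56486327 0.21649417 0.10501881] [-2.86 -0.91 11.92] 10.8167
```

View pics/top2.png

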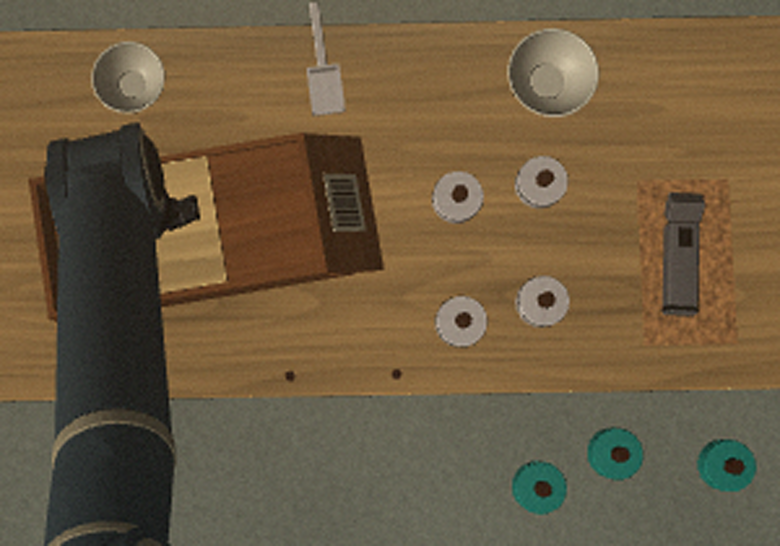

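The lid follows: its right edge moved from about (175,240) to (215,235), and all else is unmoved. I'll finish the stroke with a little overtravel, then look at the tins.

Run:
```python
from h import *
robot.move_straight(bx(0,.079-.154,.1035),vel=.08); print(robot.sense()["tcp_pos"],F(),robot.sense()["t"])
robot.sleep(.2)
p=robot.sense()["tcp_pos"]; robot.move_straight([p[0],p[1],.16],vel=.2)
robot.grip(0.5)
robot.goto([.50,-.12,.34],DOWN(np.pi/2+BY))
f=robot.grab_frame("wrist");save(f,"w3");np.save("w3.npy",f,allow_pickle=True)
f=robot.grab_frame("top");save(f,"top3",(155,100,455,310),2.6);print(robot.sense()["t"])
```

```text
[0.58074748 0.11670666 0.10505076] [-3.34  4.18 11.77] 12.3167
14.7083
```

View pics/w3.png

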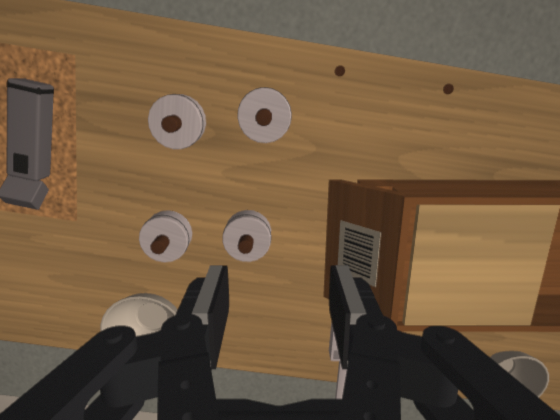

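View pics/top3.png

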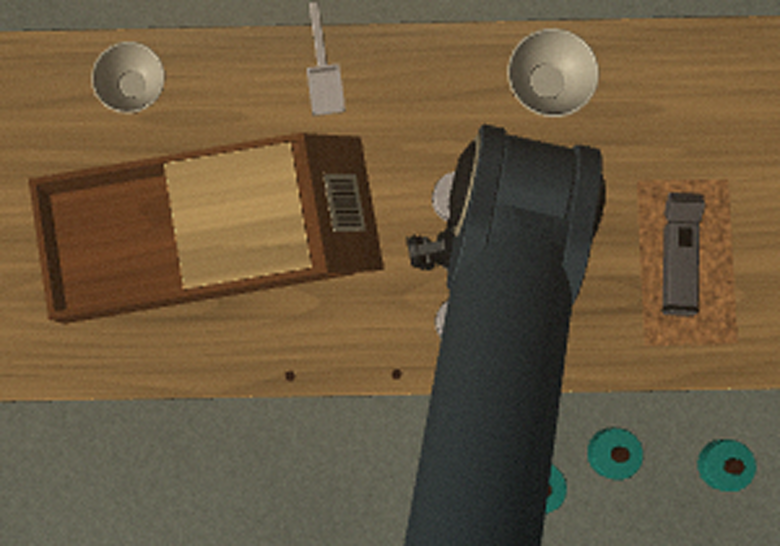

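```bash
cat >> h.py <<'E'
def tins(f,prnt=True):
    """tin centres (world xy) by depth: points with z between .04 and .05 near body tops, and by colour ring projected"""
    hsv=cv2.cvtColor(f["image"],cv2.COLOR_RGB2HSV); W=cloud(f)
    m=((hsv[...,1]<70)&(hsv[...,2]>95)&(W[...,2]>.036)&(W[...,2]<.056)).astype(np.uint8)
    m=cv2.morphologyEx(m,cv2.MORPH_OPEN,np.ones((3,3)))
    out=[]
    for c in cv2.findContours(m,cv2.RETR_EXTERNAL,cv2.CHAIN_APPROX_NONE)[0]:
        P=np.array([pt(f,u,v,.046)[:2] for u,v in c[:,0]],np.float32)
        if len(P)<20: continue
        (x,y),r=cv2.minEnclosingCircle(P)
        if .025<r<.037 :
            if prnt: print("tin",round(x,4),round(y,4),"r",round(r,4),c[:,0].mean(0).round(0))
            out.append((x,y))
    return np.array(out)
E
python3 - <<'E'
from h import *
f=np.load("w3.npy",allow_pickle=True).item(); tins(f)
hsv=cv2.cvtColor(f["image"],cv2.COLOR_RGB2HSV)
for u,v in [(175,120),(265,114),(163,240),(246,239)]:
    m=(hsv[...,2]<80).astype(np.uint8);k=np.zeros_like(m);k[v-20:v+20,u-20:u+20]=1;m*=k
    c=max(cv2.findContours(m,cv2.RETR_EXTERNAL,cv2.CHAIN_APPROX_NONE)[0],key=cv2.contourArea)
    M=cv2.moments(c);print("knob",pt(f,M["m10"]/M["m00"],M["m01"]/M["m00"],.059).round(4))
E
```

```text
tin 0.6201 -0.2424 r 0.0318 [164. 238.]
tin 0.6038 -0.1419 r 0.0313 [247. 238.]
tin 0.4772 -0.2382 r 0.0306 [175. 121.]
tin 0.4555 -0.1417 r 0.0298 [264. 115.]
knob [ 0.4782 -0.2391  0.059 ]
knob [ 0.4562 -0.1419  0.059 ]
knob [ 0.622  -0.2435  0.059 ]
knob [ 0.6057 -0.1424  0.059 ]
```

Run:
```python
from h import *
f=robot.grab_frame("top");W=cloud(f).reshape(-1,3)
k=(W[:,2]>.11)&(W[:,1]>.3)&(W[:,1]<.7)&(W[:,0]>.5)
Q=W[k]; L=np.c_[(Q[:,:2]-B)@EX,(Q[:,:2]-B)@EY]
print(L.min(0),L.max(0),Q[:,2].max(), L[Q[:,2]>.13].min(0), Q[:,:2][Q[:,2]>.13].mean(0)); o=np.argsort(L[:,1])[:20:3]; print(np.c_[L[o],Q[o,2]].round(3))
```

```text
[0.01360604 0.19930443] [0.27052417 0.47798067] 0.2822756279120046 [0.01642258 0.19930443] [0.62611009 0.53171403]
[[0.094 0.199 0.139]
 [0.1   0.201 0.142]
 [0.095 0.203 0.138]
 [0.097 0.203 0.146]
 [0.091 0.204 0.145]
 [0.106 0.205 0.144]
 [0.09  0.206 0.138]]
```

```bash
cat >> h.py <<'E'
YW=np.pi/2+BY
def transfer(tx,ty,sx,sy):
    robot.grip(0.5,strength=40)
    robot.goto([tx,ty,.13],DOWN(YW))
    robot.move_straight([tx,ty,.016+.0445],vel=.12)
    robot.grip(0.0,strength=40); o=robot.sense()["opening"]
    robot.move_straight([tx,ty,.20],vel=.2)
    print("held",o,robot.sense()["opening"],F())
    robot.goto(bx(sx,.079+sy,.20),DOWN(YW))
    robot.move_straight(bx(sx,.079+sy,.085),vel=.15)
    c=robot.move_straight(bx(sx,.079+sy,.064),vel=.03,contact_N=3); print("contact",c,robot.sense()["tcp_pos"],F())
    robot.grip(0.4); robot.move_straight(bx(sx,.079+sy,.20),vel=.2); print("t",robot.sense()["t"])
E
python3 - <<'E'
from h import *
transfer(.605,-.1422,.037,.037)
robot.goto([.50,-.12,.34],DOWN(np.pi/2+BY))
f=robot.grab_frame("wrist");tins(f);f=robot.grab_frame("top");save(f,"top4",(155,100,455,310),2.6);print(robot.sense()["t"])
E
```

```text
held 0.19707439369522292 0.1912076630622869 [-0.11  0.35 -1.48]
contact True [0.58788915 0.30887416 0.06938109] [-0.64  0.42  2.85]
t 22.0667
tin 0.7423 -0.2978 r 0.0298 [116. 315.]
tin 0.6198 -0.243 r 0.0319 [165. 237.]
tin 0.4774 -0.2381 r 0.0306 [176. 120.]
tin 0.4557 -0.1416 r 0.0299 [264. 114.]
23.85
```

View pics/top4.png

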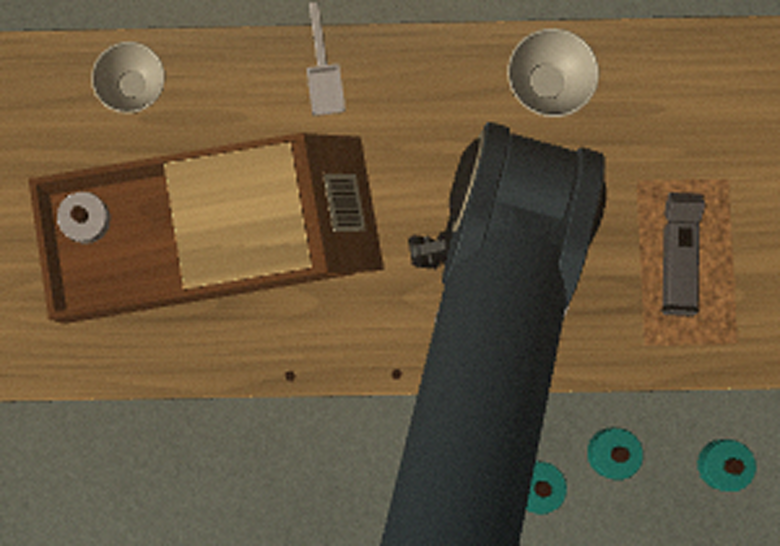

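Run:
```python
from h import *
slots=[(-.037,.037),(.037,-.037),(-.037,-.037)]
for s in slots:
    robot.goto([.50,-.12,.34],DOWN(YW))
    T=tins(robot.grab_frame("wrist")); T=T[(T[:,0]<.68)&(T[:,1]<-.03)&(T[:,0]>.42)]
    if len(T)==0: print("none");break
    t=T[np.argmax(T[:,0])]; t=t+[.001,-.0007]
    transfer(*t,*s)
    o=robot.sense()["opening"]
robot.goto([.50,-.12,.34],DOWN(YW))
f=robot.grab_frame("wrist");save(f,"w5");f=robot.grab_frame("top");save(f,"top5",(155,100,455,310),2.6);print(robot.sense()["t"])
```

```text
tin 0.7408 -0.2979 r 0.0273 [118. 316.]
tin 0.6198 -0.2426 r 0.0319 [166. 238.]
tin 0.4779 -0.2379 r 0.0306 [177. 122.]
tin 0.4555 -0.1415 r 0.0299 [266. 115.]
held 0.1885319154402372 0.18904528684016816 [-0.4  -0.16 -3.09]
contact True [0.5147488  0.29735467 0.06898883] [0.3  0.76 1.41]
t 31.95
tin 0.7419 -0.2962 r 0.0297 [116. 315.]
tin 0.4772 -0.238 r 0.0306 [176. 121.]
tin 0.4556 -0.1415 r 0.0298 [264. 114.]
held 0.19176697807523352 0.19027489550303683 [-0.99  0.37 -2.46]
contact True [0.59909296 0.23520888 0.0694757 ] [-1.72 -0.82  4.76]
t 41.1167
tin 0.7423 -0.2967 r 0.0294 [116. 316.]
tin 0.4557 -0.1413 r 0.0299 [264. 114.]
held 0.18791046844304302 0.18969249191851903 [ 0.16 -0.01 -2.28]
contact True [0.52591335 0.2246645  0.06914349] [-0.08  1.86  2.01]
t 49.6583
51.15
```

View pics/top5.png

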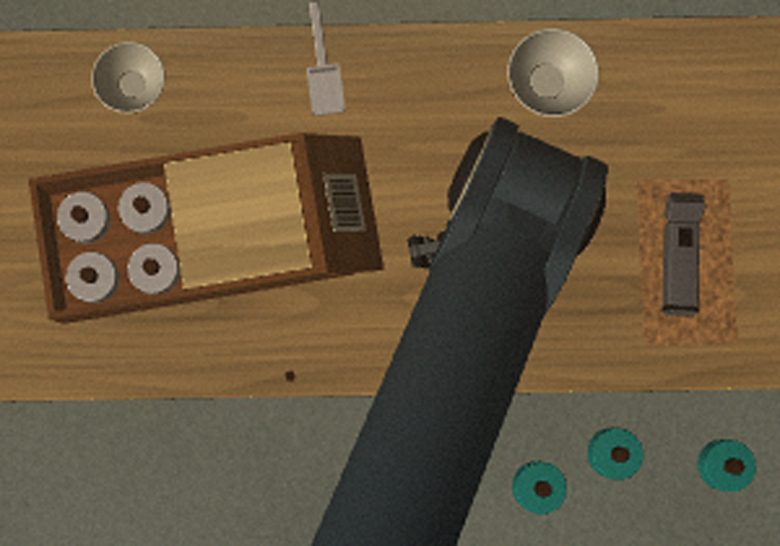

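View pics/w5.png

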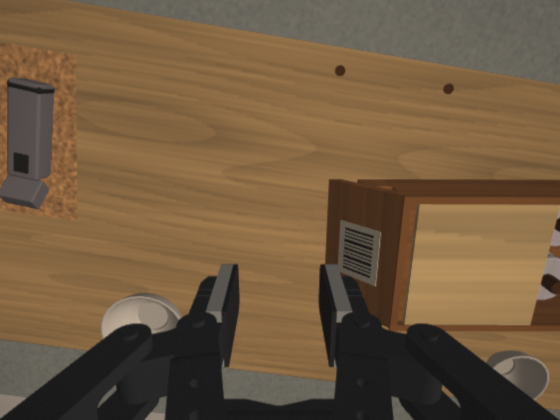

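Run:
```python
from h import *
robot.grip(0.0)
robot.goto([.53,.20,.34],DOWN(YW))
f=robot.grab_frame("wrist");save(f,"w6");hsv=cv2.cvtColor(f["image"],cv2.COLOR_RGB2HSV);W=cloud(f)
m=((hsv[...,1]<70)&(hsv[...,2]>85)&(W[...,2]>.045)&(W[...,2]<.064)).astype(np.uint8);m=cv2.morphologyEx(m,cv2.MORPH_OPEN,np.ones((3,3)))
for c in cv2.findContours(m,cv2.RETR_EXTERNAL,cv2.CHAIN_APPROX_NONE)[0]:
    if len(c)>25:
        (x,y),r=cv2.minEnclosingCircle(np.array([pt(f,u,v,.054)[:2] for u,v in c[:,0]],np.float32)); d=np.array([x,y])-B
        mm=np.zeros_like(m);cv2.drawContours(mm,[c],-1,1,-1); print(d@EX,d@EY-.079,r,np.nanmedian(W[...,2][(mm>0)&(m>0)]))
robot.goto(bx(0,-.071,.15),DOWN(YW))
robot.move_straight(bx(0,-.071,.115),vel=.1)
z=press(10)
robot.move_straight(bx(0,.083,z),vel=.08); print(robot.sense()["tcp_pos"],F())
robot.sleep(.4)
p=robot.sense()["tcp_pos"]; robot.move_straight([p[0],p[1],.2],vel=.2)
robot.goto([.53,.20,.36],DOWN(YW))
f=robot.grab_frame("wrist");save(f,"w7");print(robot.sense()["t"])
```

```text
0.03548150376813633 0.03632103910334701 0.03083696961402893 0.054065130378811284
0.034007707673125796 -0.037744948984063845 0.030951013788580894 0.05403617371484744
0.006731675764830497 0.23203248001432136 0.01751081645488739 0.05451100871285029
-0.03728031260464949 0.03597266156555762 0.030279984697699547 0.054021146751367904
-0.03953785649434842 -0.03752589239688842 0.030227813869714737 0.054085082328400674
contact True
z 0.1050981019973593 [-1.46 -0.72  6.29]
pressed z 0.10349810199735932 [-3.87  0.55 13.25] 1.1438687573454245
[0.5573048  0.26655827 0.10505121] [-4.   -5.93 11.18]
59.25
```

View pics/w6.png

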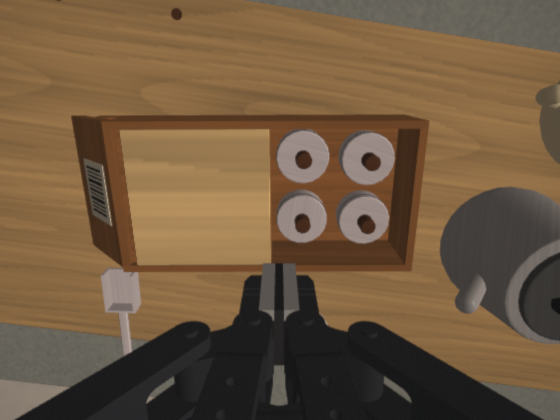

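View pics/w7.png

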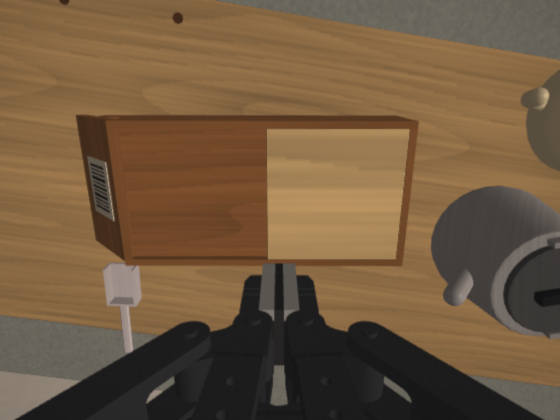

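Run:
```python
from h import *
robot.grip(1.0)
robot.goto([.58,-.40,.30],DOWN(-np.pi/2))
f=robot.grab_frame("wrist");save(f,"w8");np.save("w8.npy",f,allow_pickle=True)
W=cloud(f).reshape(-1,3)
f=robot.grab_frame("top");save(f,"top8",(155,100,455,310),2.6);print(robot.sense()["t"])
for z,n in ((.046,"body"),):
    Q=W[(W[:,2]>z-.004)&(W[:,2]<z+.007)&(W[:,0]>.42)&(W[:,0]<.57)&(W[:,1]<-.34)&(W[:,1]>-.48)]
    print(n,len(Q),np.median(Q,0),cv2.minAreaRect((Q[:,:2]*1000).astype(np.float32)))
for p in (BY,BY+np.pi,BY-np.pi):
    q=robot.inverse_kinematics([.64,-.15,.13],DOWN(p)); print(None if q is None else np.round(q,2))
```

```text
62.3
body 3051 [ 0.51942415 -0.40495225  0.04997078] ((516.1427001953125, -404.8310546875), (37.49720001220703, 111.00669860839844), 84.94727325439453)
[-0.28  0.62  0.65  1.71 -0.45  0.96  0.7 ]
[-0.57  0.95  1.29  1.73 -0.96  1.25 -2.03]
[-0.57  0.95  1.29  1.73 -0.96  1.25 -2.03]
```

View pics/w8.png

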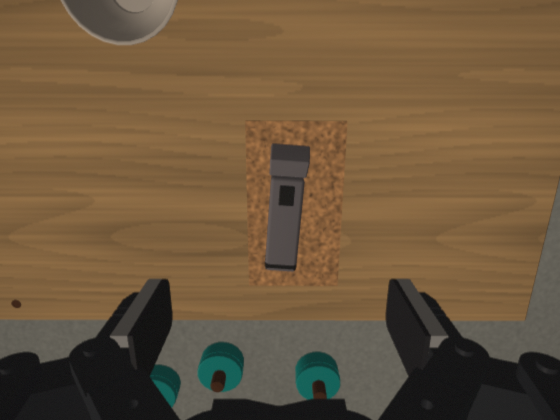

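Run:
```python
from h import *
f=np.load("w8.npy",allow_pickle=True).item()
c=np.array([pt(f,u,v,.02)[:2] for u,v in [(247,121),(347,121),(338,285),(250,287)]]);print(c.round(4).tolist(),c.mean(0))
th=np.radians(84.947-90); print(th)
g=[.516143+.005*np.cos(th),-.40483+.005*np.sin(th)]
robot.goto([*g,.12],DOWN(-np.pi/2+th))
robot.move_straight([*g,.036],vel=.1)
s=robot.sense();print(s["tcp_pos"],F())
robot.grip(0.0,strength=60);s=robot.sense();print(s["opening"],F(),s["tcp_pos"])
robot.move_straight([*g,.16],vel=.1)
s=robot.sense();print(s["opening"],F(),s["torque"].round(2))
f=robot.grab_frame("wrist");save(f,"w9");f=robot.grab_frame("scene");save(f,"s9",(120,80,400,290),2.6)
```

```text
[[0.6244, -0.3651], [0.6247, -0.4726], [0.4254, -0.4733], [0.4224, -0.364]] [ 0.52422853 -0.41875533]
-0.08819148710327343
[ 0.52132999 -0.40584494  0.03662637] [ 0.47 -0.26  0.67]
0.4048591378336465 [0.3  0.19 3.89] [ 0.52140342 -0.40555853  0.0365981 ]
0.41017696841737394 [-0.05  0.06 -1.81] [ 0.01 -0.04  0.07]
```

View pics/w9.png

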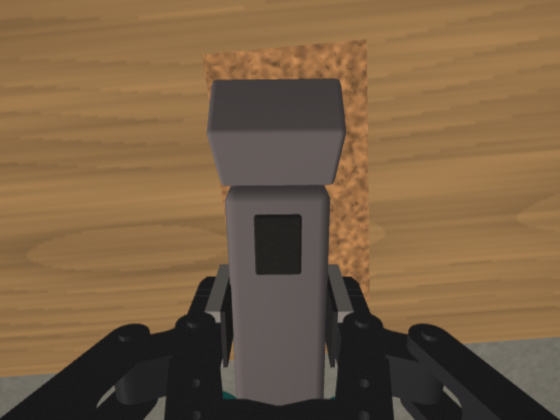

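View pics/s9.png

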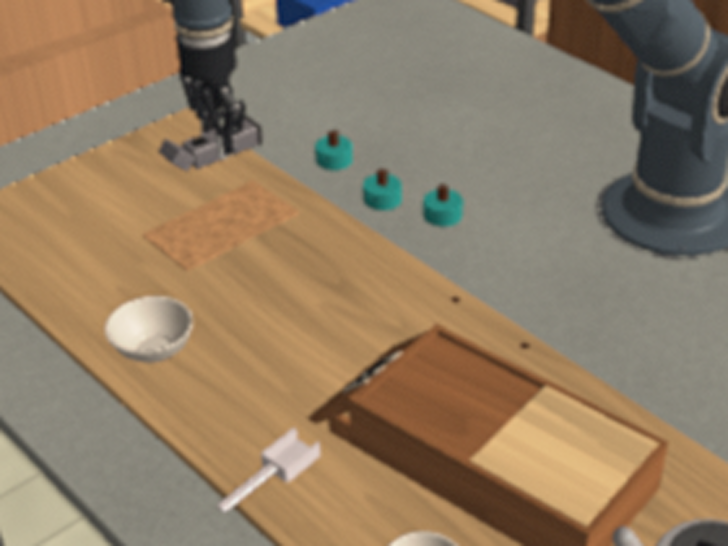

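Run:
```python
from h import *
def level():
    f=robot.grab_frame("wrist");W=cloud(f);s=robot.sense();R=Ro.from_euler("xyz",s["tcp_rot"]).as_matrix()
    u,v=278,np.array([200,205,290,330,360]); 
    P=np.array([W[a,238:246].mean(0) for a in v]); L=(P-s["tcp_pos"])@R; print(L.round(4).tolist()); return f
level()
d=.08; yl=-.195-d*.7071-.075; z=.016+.037+d*.7071
print(bx(0,yl,z))
robot.goto(bx(0,yl-.05,z+.06),DOWN(BY))
robot.move_straight(bx(0,yl,z),vel=.1); robot.sleep(.5)
s=robot.sense();print(s["tcp_pos"],s["tcp_rot"],s["opening"],s["t"])
f=level();save(f,"w10");f=robot.grab_frame("scene");save(f,"s10",(150,130,400,310),3);f=robot.grab_frame("top");save(f,"top10",(155,100,455,310),2.6)
```

```text
[[-0.012, -0.0446, -0.0131], [-0.012, -0.043, -0.0137], [-0.013, -0.011, -0.0135], [-0.0136, 0.0062, -0.0132], [-0.014, 0.0195, -0.0135]]
[np.float64(0.6183182909484336), np.float64(-0.1348224973602764), 0.109568]
[ 0.61837223 -0.13487033  0.10964223] [ 3.14153887e+00 -1.76439906e-04  1.51561492e-01] 0.4126869668714535 68.65
[[-0.0119, -0.0435, -0.0131], [-0.0119, -0.0421, -0.0139], [-0.0129, -0.01, -0.0136], [-0.0135, 0.0072, -0.0133], [-0.0138, 0.0205, -0.0137]]
```

View pics/w10.png

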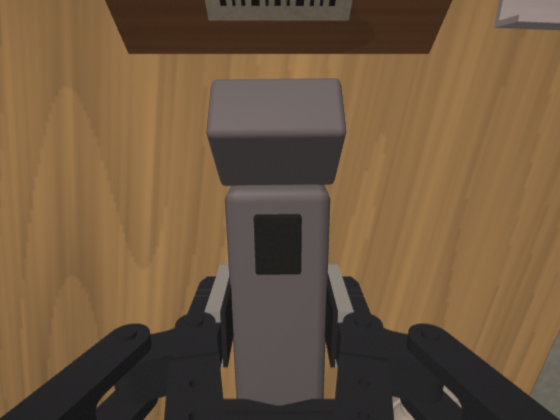

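View pics/s10.png

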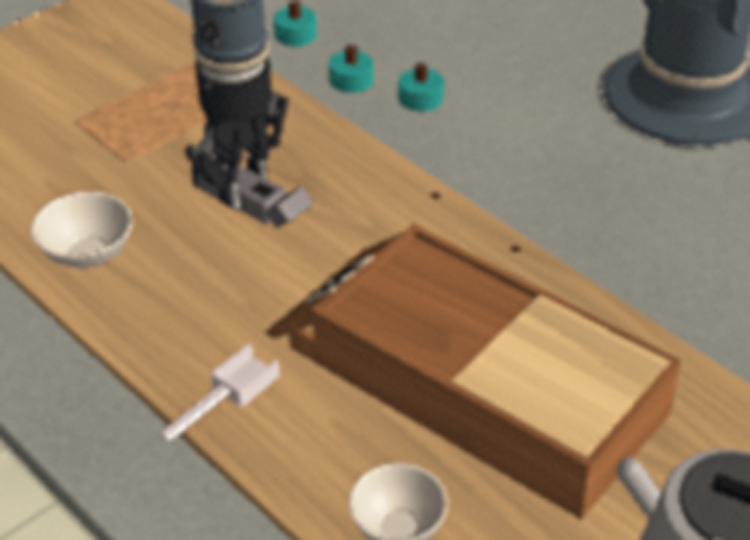

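View pics/top10.png

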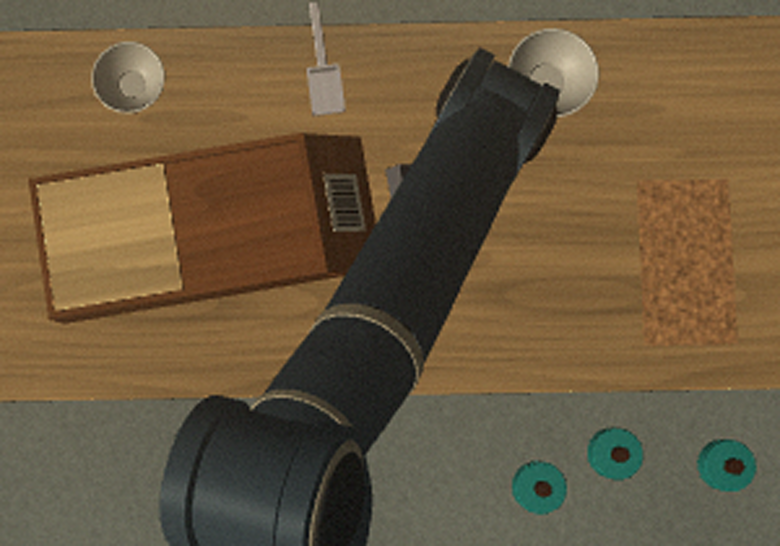

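Run:
```python
from h import *
robot.sleep(3.5)
robot.move_straight(bx(0,-.38,.17),vel=.1)
robot.goto([.513,-.417,.12],DOWN(-np.pi/2))
robot.move_straight([.513,-.417,.048],vel=.08)
print(robot.move_straight([.513,-.417,.0355],vel=.02,contact_N=3),robot.sense()["tcp_pos"],F())
robot.grip(0.8);robot.move_straight([.513,-.417,.16],vel=.12)
robot.goto([.58,-.40,.30],DOWN(-np.pi/2))
f=robot.grab_frame("wrist");save(f,"w11");W=cloud(f).reshape(-1,3)
Q=W[(W[:,2]>.042)&(W[:,2]<.053)&(W[:,0]>.40)&(W[:,0]<.55)&(W[:,1]<-.34)&(W[:,1]>-.48)]
print(np.median(Q,0),cv2.minAreaRect((Q[:,:2]*1000).astype(np.float32)))
robot.goto([.50,-.12,.45],DOWN(YW))
f=robot.grab_frame("top");save(f,"top11",(155,100,455,310),2.6);f=robot.grab_frame("scene");save(f,"s11");print(robot.sense()["t"])
```

```text
True [ 0.51300245 -0.41679488  0.03660033] [0.77 0.5  5.34]
[ 0.50367339 -0.41709995  0.04999549] ((501.5069274902344, -417.0098876953125), (97.4807357788086, 35.60688018798828), 1.458871841430664)
80.25
```

View pics/w11.png

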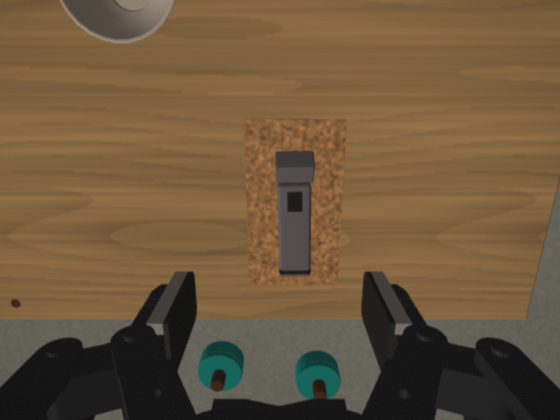

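View pics/s11.png

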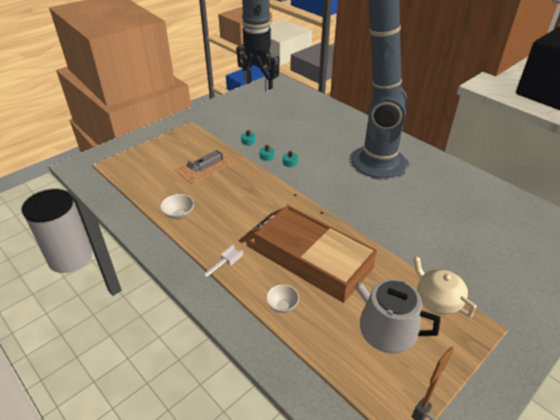

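View pics/top11.png

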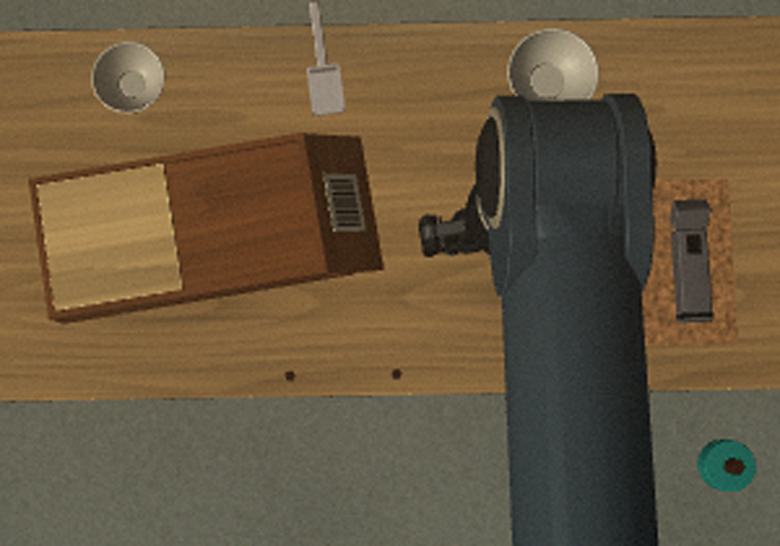

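Run:
```python
from h import *
robot.sleep(.5); robot.close_job(); print(robot.sense()["t"])
```

```text
the job is handed in; nothing more can be done
the job is handed in; nothing more can be done
```

The job is finished and handed in, at about 81 s on the robot's clock. No check failed, but no verdict is reported.

- **Lid:** I pressed it open with about 12 N until it met its end stop, and later pressed it shut the same way. In the pictures afterwards its edge was back where it started, to within a pixel.
- **Tins:** All four aluminium tins were there, and each now stands in the bay within 40 mm of its centre on each axis. All four tops measured level with a tin standing on the floor (0.054 m). I checked this just before shutting the lid and could not see inside after that. The turquoise look-alikes were left alone.
- **Scan:** I held the scanner level about 80 mm from the label, square to the face and centred to a few millimetres by my measurements, for more than 3.5 s. The aim comes from the measured box and grasp poses. The wrist view confirmed only that it was centred sideways and held level.
- **Scanner return:** It lies flat on the mat with its origin close to the mat's centre and its body top at 0.050 m, which is what flat on the mat should give. The gripper was clear of everything.
- **Other things:** In the last top and scene pictures the kettle, teapot, bowls and scoop were where they started. I saw no sign of anything being knocked aside during the run.

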